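# Load the bridge carriage, slide it home and latch it

### The arm

A 6-joint arm with a two-finger parallel gripper is mounted at the origin on the work surface. World frame = base frame: x ahead of the robot, y to its left, z up, the work surface at z = 0. Lengths are in m, angles in degrees, forces in N, time in s.
With the tool pointing down it reaches from about 0.275 to 0.725 m from the base axis. Payload 15.9 kg.
Tool frame: the origin (TCP) lies between the finger pads; the fingertips stand 8 mm ahead of it and the grasp point (between the pads) lies 11 mm behind it (arm.tip_extent is the z of the fingertips in the tool frame, in m); z points along the fingers, y is the line along which they close (so a half turn about z gives the same grasp; the last joint's range is limited). The gripper opens to 85 mm and grips with 20 to 120 N. Pads are 22 mm wide; open, the fingers measure 114 mm over their backs; the gripper's body (76 mm by 85 mm) begins 54 mm behind the grasp point. The pads swing forward as they close: fully open they stand 13 mm farther back than shut.
Start: joints at [-70.76, 12.198, -1.971, 75.831, 0, 90], TCP at [0.165, -0.472, 0.239] pointing down, gripper open.
Joint ranges: [-170.91, 170.91], [-42.67, 98.43], [-65.05, 77.54], [-120.47, 116.71], [-90, 82.35], [-180, 180]. Speed limits (degrees/s): [108.29, 108.29, 136.94, 147.25, 180, 180].

### API

Orientations are given as a 3x3 rotation matrix whose columns are the frame's x, y, z axes.
In Python, from plant import arm, optics, order gives the robot as it stands.
- The arm moves only by the tool apply_moves, never from a script. Its argument "increments" is a list that holds one entry, the list of rows, each a list of 6 numbers: the shift along the tool's x, y, z in units of 40 mm (1.0 is 40 mm), then the turn, a rotation vector about the tool's x, y, z in units of 5 degrees (1.0 is 5 degrees). A call has exactly 10 rows; each row shifts and turns the commanded pose from where the row before left it, along the tool's axes as they then stand; what a row does not reach is not made up. A row lasts 1/12 s, in which the tool goes at most 41.7 mm and 7.16 degrees, less where a joint would pass 70% of its speed; a pose out of reach is approached as far as the arm can. A call is refused whole if a number of a shift passes 1 or a number of a turn 1, either way. A call with a gripper value outside its range is refused whole. "hand" is the closure, from 0 (fully open) to 1 (shut), set as the call begins (left out, the last holds). The fingers move at their own pace and stop on an object; "squeeze" is the grip in N (left out, the last holds). Time passes only in rows, so rows that do not move let the fingers close, or fill a call up. It gives the time, the measured TCP pose, the force, the opening and the grip force at its end, in the units of the state.
- arm.get_state(): the state, without advancing time (a new reading comes with each control period).
- optics.camera(name): name is "scene" or "top"; returns a dict with "pixels" (384x512x3 uint8, red, green, blue), "intrinsics" (3x3 intrinsics, pixels), "extrinsics" (4x4, takes a point from camera to world coordinates). Camera axes: x right, y up, looking along -z (the intrinsics and any distortion apply to the point x, -y, -z); pixel columns grow to the right and rows downward; lengths in m; the calibration is good to about 2 mm. A picture is of the moment at which its call begins. There is no depth.
- order.job_done(): hands the job in; it is judged then, once.
The state is a dict: "time": time; "qpos": joint angles; "qd": joint speeds; "tau": joint torques, N m; "position": TCP position; "orientation": TCP orientation; "wrist_force": force on the tool from outside, world axes, zero at the start; "torque": the same for the moment, N m; "width": opening from 0.0 (shut) to 1.0 (fully open); "grip_force": force on a finger pad.
Only numpy, scipy, OpenCV 4.12 (cv2) and the standard library are available. Lean on these libraries where they do the work, as an engineer would, in place of code of your own. Each camera call takes 0.05 s, during which the arm holds its last target. There are 200 camera calls.

### The job

Lay the dark guitar-bridge blank flat, right way up, in the shallow recess on top of the wide wooden carriage of the slotting jig, then push the carriage along its rail until it is fully home against the stop; it binds if pushed away from its centre line. Then swing the wooden latch arm in square behind the carriage to lock it. Do not lift the carriage off its rail or let the blank drop onto it, do not force the carriage if it binds, and leave the other things on the bench where they are.

Things in the scene. Friction and masses are not known exactly. Their poses are not given: they have to be found in the camera images.
- jig: Light wooden board fixed on the bench, 340 x 270 x 15 mm (x -150 to +190, y -135 to +135). Origin on the bench surface under the rail's centre line; +x is the way the carriage slides home, z up. Aluminium rail along y = 0, 30 wide, 14 mm high on the board, x -145 to +115. Dark stop block at x = +115, 160 wide, 34 mm high on the board; behind it a black motor, up to 110 mm above the bench.
- home (a point): Where the carriage's origin is when it stands fully home against the stop: x = 70, y = 0, z = 15 mm in the jig's frame; axes as the jig's.
- carriage: Wide wooden carriage, loose, about 0.45 kg, straddling the rail: 90 mm long (x, +x to the stop), 180 wide (y). Origin at its middle, level with the board's upper face. Deck 16 to 34 mm above the origin. Two 36 mm long shoes under its rear half flank the rail with 1.5 mm play: pushed about 30 mm or more off centre it skews and jams on the rail; a push in the middle frees it.
- push_face (a point): Middle of the carriage's flat rear face (45 mm behind its origin, 25 mm above it), where to push towards +x. The face is 180 mm wide and spans 16 to 34 mm above the jig board; the rail below it reaches 14 mm above the board. Pushed within 10 mm of the middle it slides with about 3 to 10 N.
- recess (a point): Centre of the recess floor on top of the carriage, 34 mm above the carriage's origin; axes as the carriage's. The recess is 38 mm (x) by 167 mm (y), framed by light strips 6 mm high and 6 to 8 mm wide. The bridge blank lies in it lengthwise along y, its origin at this point, with 3 mm play each way.
- bridge: Guitar-bridge blank, dark wood, loose, about 0.08 kg: 160 mm long (y), 32 mm wide (x), 10 mm thick at its two end wings, 20 mm thick over the middle 70 mm; a white line runs lengthwise on top. Origin at the centre of its underside, z up. It starts flat on the bench, right way up, left or right of the jig. Grasp from above across the 32 mm at its middle. Either end may point either way.
- latch (a joint): Angle of the wooden latch arm, rad. 0: arm points to the jig's -x, alongside the rail, out of the way. Grows counter-clockwise seen from above, in towards the rail; 1.57: arm points to the jig's -y, square behind the home carriage with a 6 mm gap: locked. Range -0.6 to 1.6. Light friction (1.5 N at the knob) keeps it where it is left. It can close fully only when the carriage is home.
- latch_pivot (a point): Upright pivot of the latch arm, at the board's upper face: x = 11, y = 118, z = 15 mm in the jig's frame; axes as the jig's. The arm is 16 mm wide, 4 to 24 mm above the board and reaches 72 mm from here.
- latch_knob (a point): Centre of the top of the round wooden knob standing on the latch arm, 60 mm from the pivot: 22 mm diameter, top 66 mm above the jig board (81 mm above the bench), rising 42 mm from the arm. It can be pinched from above or pushed sideways.
- heel_block: Bystander, loose: stepped light-wood block 60 x 110 mm, 30 to 50 mm high, on the other side of the jig from the bridge blank. Origin: centre of underside.
- offcut: Bystander, loose: flat dark-wood offcut 110 x 60 x 12 mm. Origin: centre of underside.
- spool_clamp: Bystander, loose: spool clamp lying down, two light-wood spools of 42 mm diameter on a 250 mm steel rod along x. Origin under the rod.
- glue: Bystander, loose: white bottle, 60 mm diameter, 150 mm high. Origin: centre of underside.
- wax_tin: Bystander, loose: flat metal tin, 90 mm diameter, 50 mm high. Origin: centre of underside.
- screwdriver: Bystander, loose: screwdriver lying along its x.
- hammer: Bystander, loose: hammer lying along its x.
Mind the look-alikes: they are no part of the job. What is shaped like the bridge but blue is not meant.

How it is judged (in metres and radians):
On the way, in this order (a step that is already met when the one before it is completed fails the run):
1. the bridge blank lies in the carriage's recess, let go, with the carriage still well short of home (z of bridge in the frame of carriage between 0.031 and 0.0375 m and horizontal distance between bridge and carriage below 0.009 m and angle between the y axis of bridge and the y axis of carriage, either way round below 0.15 rad and angle between the z axis of bridge and the z axis of carriage, either way round below 0.06 rad and angle between bridge's own z axis and vertical below 0.1 rad and contact force between the fingers and bridge below 0.1 N and x of carriage in the frame of home below -0.04 m), for 0.2 s.
2. the carriage, with the blank in it, is home against the stop (z of bridge in the frame of carriage between 0.031 and 0.0375 m and horizontal distance between bridge and carriage below 0.009 m and angle between the y axis of bridge and the y axis of carriage, either way round below 0.15 rad and angle between the z axis of bridge and the z axis of carriage, either way round below 0.06 rad and angle between bridge's own z axis and vertical below 0.1 rad and x of carriage in the frame of home above -0.006 m and value of joint latch below 1 rad), for 0.2 s.
3. the latch arm is closed behind the home carriage (z of bridge in the frame of carriage between 0.031 and 0.0375 m and horizontal distance between bridge and carriage below 0.009 m and angle between the y axis of bridge and the y axis of carriage, either way round below 0.15 rad and angle between the z axis of bridge and the z axis of carriage, either way round below 0.06 rad and angle between bridge's own z axis and vertical below 0.1 rad and x of carriage in the frame of home above -0.006 m and value of joint latch above 1.35 rad), for 0.2 s.
At the end, for the whole second after the job is handed in: The bridge blank lies flat in the carriage's recess (within 9 mm of centre, origin 31 to 37.5 mm above the carriage's), the carriage is down on its rail and within 6 mm of its home point at the stop, the latch arm is past 1.35 rad (within 12 degrees of square), all at rest and let go (all of step 3 and contact force between the fingers and bridge below 0.1 N and z of carriage in the frame of jig below 0.02 m and linear speed of each of carriage, bridge below 0.01 m/s); the robot touches nothing.
It fails at once if the carriage is lifted off its rail (raised over 12 mm) (z of carriage in the frame of jig above 0.027 m).
It fails at once if the blank is let go over 15 mm above its seat over the carriage (horizontal distance between bridge and carriage below 0.08 m and z of bridge in the frame of carriage above 0.049 m and contact force between the fingers and bridge below 0.1 N).
It fails at once if the carriage is forced: pushed with over 80 N (contact force between the fingers and carriage above 80 N).
It fails at once if another thing on the bench is moved over 30 mm (distance of any of heel_block, offcut, spool_clamp, glue, wax_tin, screwdriver, hammer from where it was at the start of the episode above 0.03 m).
It also fails if it takes over 64 s, if anything falls off the work surface, if the arm or the gripper's body presses on something with over 40 N, if the wrist force passes 120 N, or if a joint passes its speed limit or range.

## Working session

There is one attempt and no reset: what is moved stays moved. The work goes in short steps, Python scripts to look and compute and a tool call to move; the robot and the scene stay as the last step left them, time stands still between calls to the robot, and variables do not carry over. Pictures are saved under pics/ and viewed, at most 10 in all, crops included, and the job is handed in when it is done.

Besides the shell and the picture viewer there is one more tool, called after "Call:" as a command line: name --argument value ..., lists and objects as JSON in quotes. apply_moves: Moves the arm, as the interface text tells. Its arguments: {"type":"object","properties":{"increments":{"type":"array"},"hand":{"type":"number"},"squeeze":{"type":"number"}},"required":["increments"]}

```bash
mkdir -p pics; ls
cat > h.py <<'E'
import numpy as np, cv2
from plant import arm, optics, order
def cam(n):
    c=optics.camera(n); return c["pixels"],np.array(c["intrinsics"]),np.array(c["extrinsics"]),c
def ray(K,T,u,v):
    d=np.linalg.inv(K)@[u,v,1]; d=np.array([d[0],-d[1],-d[2]])
    return T[:3,3],T[:3,:3]@d
def onz(K,T,u,v,z):
    o,d=ray(K,T,u,v); return o+d*(z-o[2])/d[2]
def proj(K,T,p):
    q=np.linalg.inv(T)@np.append(p,1); w=K@[q[0],-q[1],-q[2]]; return w[:2]/w[2]
def save(n,img): cv2.imwrite("pics/"+n,img[:,:,::-1])
E
python3 - <<'E'
from h import *
for n in("top","scene"):
    p,K,T,c=cam(n); save(n+"0.png",p); np.savez(n+"0.npz",p=p,K=K,T=T)
    print(K,T,[k for k in c])
print(arm.get_state(), arm.tip_extent)
E
```

```text
pics
[[362.29094668   0.         262.29582847]
 [  0.         362.29094668 178.42153627]
 [  0.           0.           1.        ]] [[ 1.24167416e-02  9.97055938e-01 -7.56655851e-02  3.89723396e-01]
 [-9.99856090e-01  1.32551091e-02  1.05877783e-02 -9.33354572e-04]
 [ 1.15595628e-02  7.55232303e-02  9.97077037e-01  1.17112154e+00]
 [ 0.00000000e+00  0.00000000e+00  0.00000000e+00  1.00000000e+00]] ['pixels', 'intrinsics', 'extrinsics']
[[370.61696869   0.         255.28687232]
 [  0.         370.61696869 185.37051961]
 [  0.           0.           1.        ]] [[-0.88722108 -0.36756424  0.27881046  0.79746037]
 [ 0.4611278  -0.72505938  0.5115174   0.63862112]
 [ 0.01413863  0.58239628  0.81278206  1.10271261]
 [ 0.          0.          0.          1.        ]] ['pixels', 'intrinsics', 'extrinsics']
{'time': 0.1, 'qpos': array([-7.07614639e+01,  1.22207671e+01, -2.00470661e+00,  7.58303442e+01,
        1.91511108e-05,  9.00020673e+01]), 'qd': array([ 0.01306185, -0.15816634,  0.19532914,  0.00868339,  0.14447724,
       -0.10999165]), 'tau': array([-3.70225771e-04, -6.87246895e+01,  4.87809634e+01,  1.21725150e-02,
       -1.84653163e-04,  4.05915216e-06]), 'position': array([ 0.1646542 , -0.47180016,  0.23887582]), 'orientation': array([[ 9.44166855e-01,  3.29467519e-01, -3.20687021e-04],
       [ 3.29467675e-01, -9.44166407e-01,  9.19911655e-04],
       [ 2.99098734e-07, -9.74206101e-04, -9.99999525e-01]]), 'wrist_force': array([-0.52797472, -0.85980565, -1.14354708]), 'torque': array([-0.02516455,  0.00539753,  0.00429905]), 'grip_force': 0.0, 'width': 0.9991671535980999} 0.008
```

View pics/top0.png

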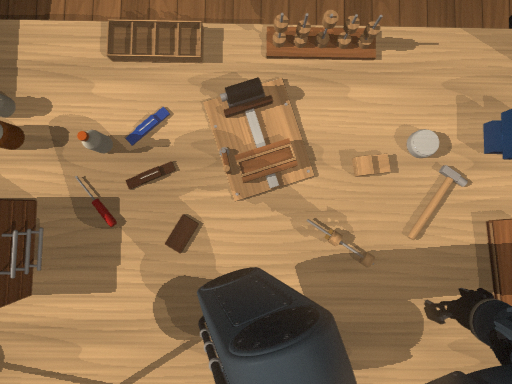

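View pics/scene0.png

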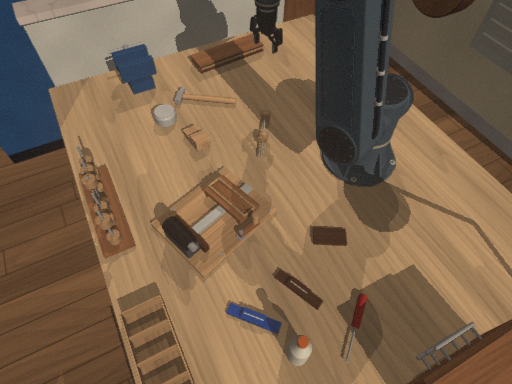

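Top view: the jig is at about (258,138), with the stop and motor at the top (248,100), the carriage at (267,160) and the latch at left (224,155). Candidates for the bridge are the dark piece with a white line at (152,175), the blue look-alike at (149,125) and the plain dark offcut at (183,233). I choose (152,175) and check it in a crop.

Run:
```python
from h import *
d=np.load("top0.npz");p=d["p"]
save("crop1.png",cv2.resize(p[70:205,115:320],None,fx=3.9,fy=3.9,interpolation=cv2.INTER_CUBIC))
```

```text
(no output)
```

View pics/crop1.png

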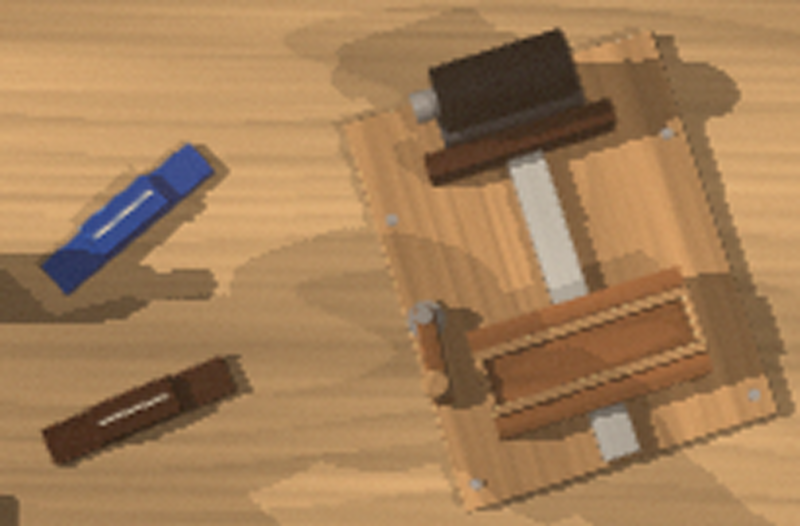

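The crop shows the dark bridge at crop (143,410) with its white line up, the carriage at (590,350) and the latch knob at (433,385). I now convert these points to world positions.

```bash
cat > m.py <<'E'
from h import *
d=np.load("top0.npz");p,K,T=d["p"],d["K"],d["T"]
f=lambda u,v:((u+.5)/3.9+115-.5,(v+.5)/3.9+70-.5)
def fit(L,W):
    L=np.array(L)/1000;W=np.array(W)[:,:2]
    l=L-L.mean(0);w=W-W.mean(0)
    a=np.arctan2((l[:,0]*w[:,1]-l[:,1]*w[:,0]).sum(),(l*w).sum())
    R=np.array([[np.cos(a),-np.sin(a)],[np.sin(a),np.cos(a)]]); t=W.mean(0)-R@L.mean(0)
    return R,t,np.degrees(a),np.round(1000*(L@R.T+t-W),1)
if __name__=="__main__":
    J=fit([(190,135),(190,-135),(-150,-135),(-150,135)],[onz(K,T,*f(*q),.015) for q in[(340,123),(655,30),(785,411),(470,509)]])
    print("jig",J)
    C=fit([(45,90),(45,-90),(-45,-90),(-45,90)],[onz(K,T,*f(*q),.049) for q in[(467,337),(680,268),(711,372),(505,438)]])
    print("car",C,"in jig",J[0].T@(C[1]-J[1]))
    print("knob",J[0].T@(onz(K,T,*f(433,387),.081)[:2]-J[1]))
    for n in("top","scene"):
        d=np.load(n+"0.npz");p,K,T=d["p"],d["K"],d["T"]
        box=(115,155,195,195) if n=="top" else (265,262,330,312)
        x0,y0,x1,y1=box; s=p[y0:y1,x0:x1].astype(int)
        hsv=cv2.cvtColor(p[y0:y1,x0:x1],cv2.COLOR_RGB2HSV)
        ry=s.sum(2)
        m=((ry<230)).astype(np.uint8)
        cs,_=cv2.findContours(m,0,1); c=max(cs,key=cv2.contourArea)
        r=cv2.minAreaRect(c); b=cv2.boxPoints(r)+[x0,y0]
        print(n,r,[np.round(onz(K,T,*q,.005),4)[:2] for q in b])
        mm=np.zeros_like(m);cv2.drawContours(mm,[cv2.convexHull(c)],-1,1,-1)
        w=(s.min(2)>95)&(cv2.erode(mm,np.ones((3,3)))>0); v,u=np.nonzero(w)
        print("white",len(u),u+x0,v+y0,onz(K,T,u.mean()+x0,v.mean()+y0,.02))
        M=cv2.moments(c); print("cent",onz(K,T,M["m10"]/M["m00"]+x0,M["m01"]/M["m00"]+y0,.008))
E
python3 m.py
```

```text
jig (array([[ 0.94700336, -0.32122365],
       [ 0.32122365,  0.94700336]]), array([ 0.58958446, -0.00689037]), np.float64(18.736942299031202), array([[-0.2, -4.3],
       [ 2.8,  1.7],
       [ 0.2,  2.2],
       [-2.8,  0.4]]))
car (array([[ 0.9464692 , -0.32279414],
       [ 0.32279414,  0.9464692 ]]), array([ 0.53178562, -0.02420409]), np.float64(18.83198678551335), array([[ 1.6,  0.4],
       [ 1.4,  0.1],
       [-0. , -3.6],
       [-3.1,  3. ]])) in jig [-0.06029727  0.00217021]
knob [-0.05103337  0.12861717]
top ((35.93833923339844, 19.912870407104492), (11.494725227355957, 51.20848083496094), 68.74949645996094) [array([0.471 , 0.4279]), array([0.5332, 0.2768]), array([0.4986, 0.2624]), array([0.4368, 0.4132])]
white 16 [156 157 154 155 152 153 149 150 147 148 144 145 146 142 143 141] [171 171 172 172 173 173 174 174 175 175 176 176 176 177 177 178] [0.48518244 0.34742535 0.02      ]
cent [0.4841884  0.34554223 0.008     ]
scene ((32.660377502441406, 25.31131935119629), (57.032100677490234, 12.554754257202148), 37.18470764160156) [array([0.5351, 0.2744]), array([0.4977, 0.2563]), array([0.4309, 0.4141]), array([0.4674, 0.4287])]
white 7 [291 292 295 296 299 303 304] [281 282 284 285 287 290 291] [0.48512683 0.34457127 0.02      ]
cent [0.48367721 0.34681677 0.008     ]
```

```bash
cat > pl.py <<'E'
import sys
from h import *
from scipy.spatial.transform import Rotation as Ro
from scipy.optimize import least_squares
def sim(p,R,row,n):
    row=np.array(row)
    for _ in range(n):
        p=p+R@(row[:3]*.04); R=R@Ro.from_rotvec(np.radians(5*row[3:])).as_matrix()
    return p,R
def down(xyaw):
    a=np.radians(xyaw);c,s=np.cos(a),np.sin(a)
    return np.array([[c,s,0],[s,-c,0],[0,0,-1.]])
def plan(x,y,z,yaw,n,p=None,R=None):
    "constant row that brings the tool to x,y,z,yaw (of tool x) in n rows"
    s=arm.get_state()
    if p is None: p,R=s["position"],s["orientation"]
    Rt=down(yaw); t=np.array([x,y,z])
    g=np.r_[R.T@(t-p)/.04/n, Ro.from_matrix(R.T@Rt).as_rotvec(degrees=True)/5/n]
    def e(r):
        q,Q=sim(p,R,r,n); return np.r_[(q-t)*100,Ro.from_matrix(Q.T@Rt).as_rotvec()*20]
    r=least_squares(e,g).x
    print("row",np.round(r,3)); q,Q=sim(p,R,r,n//2); print(" mid",np.round(q,3))
    return sim(p,R,r,n)
JR=np.radians(18.8); JM=np.array([[np.cos(JR),-np.sin(JR)],[np.sin(JR),np.cos(JR)]])
JT=np.array([0.5896,-0.0069])
def j2w(x,y): return JM@[x/1000,y/1000]+JT
E
python3 - <<'E'
from pl import *
plan(.485,.346,.10,112.4,30)
E
```

```text
row [ 0.817 -0.062  0.116 -0.    -0.    -0.621]
 mid [ 0.501 -0.132  0.169]
```

Call:
apply_moves --increments '[[[0.817,-0.062,0.116,0,0,-0.621],[0.817,-0.062,0.116,0,0,-0.621],[0.817,-0.062,0.116,0,0,-0.621],[0.817,-0.062,0.116,0,0,-0.621],[0.817,-0.062,0.116,0,0,-0.621],[0.817,-0.062,0.116,0,0,-0.621],[0.817,-0.062,0.116,0,0,-0.621],[0.817,-0.062,0.116,0,0,-0.621],[0.817,-0.062,0.116,0,0,-0.621],[0.817,-0.062,0.116,0,0,-0.621]]]' --hand 0.4 --squeeze 30

```text
time: 0.93
position: [0.4224, -0.2734, 0.1924]
orientation: [[0.637, 0.771, -0.0], [0.771, -0.637, 0.0], [-0.0, -0.0, -1.0]]
wrist_force: [-0.1, -0.6, -0.2]
width: 0.601
grip_force: 0.0
```

Call:
apply_moves --increments '[[[0.817,-0.062,0.116,0,0,-0.621],[0.817,-0.062,0.116,0,0,-0.621],[0.817,-0.062,0.116,0,0,-0.621],[0.817,-0.062,0.116,0,0,-0.621],[0.817,-0.062,0.116,0,0,-0.621],[0.817,-0.062,0.116,0,0,-0.621],[0.817,-0.062,0.116,0,0,-0.621],[0.817,-0.062,0.116,0,0,-0.621],[0.817,-0.062,0.116,0,0,-0.621],[0.817,-0.062,0.116,0,0,-0.621]]]'

```text
time: 1.77
position: [0.5396, 0.0284, 0.1459]
orientation: [[0.148, 0.989, -0.001], [0.989, -0.148, -0.0], [-0.0, -0.001, -1.0]]
wrist_force: [1.1, 0.3, 0.0]
width: 0.598
grip_force: 0.0
```

Call:
apply_moves --increments '[[[0.817,-0.062,0.116,0,0,-0.621],[0.817,-0.062,0.116,0,0,-0.621],[0.817,-0.062,0.116,0,0,-0.621],[0.817,-0.062,0.116,0,0,-0.621],[0.817,-0.062,0.116,0,0,-0.621],[0.817,-0.062,0.116,0,0,-0.621],[0.817,-0.062,0.116,0,0,-0.621],[0.817,-0.062,0.116,0,0,-0.621],[0.817,-0.062,0.116,0,0,-0.621],[0.817,-0.062,0.116,0,0,-0.621]]]'

```text
time: 2.6
position: [0.4846, 0.3474, 0.0995]
orientation: [[-0.383, 0.924, -0.0], [0.924, 0.383, -0.0], [-0.0, -0.0, -1.0]]
wrist_force: [0.8, 0.6, 0.3]
width: 0.6
grip_force: 0.0
```

Run:
```python
from pl import *
s=arm.get_state();print(s["position"],s["width"],s["orientation"])
plan(.485,.346,.014,112.4,8)
p,K,T,c=cam("top"); save("top1.png",p); np.savez("top1.npz",p=p,K=K,T=T)
save("crop2.png",cv2.resize(p[90:205,95:335],None,fx=3.3,fy=3.3,interpolation=cv2.INTER_CUBIC))
```

```text
[0.48456111 0.34738281 0.09952174] 0.6002259909011538 [[-3.83347014e-01  9.23604325e-01 -3.43850045e-04]
 [ 9.23604383e-01  3.83346941e-01 -2.59781152e-04]
 [-1.08121132e-04 -4.17167738e-04 -9.99999907e-01]]
row [-0.005 -0.     0.267 -0.001  0.     0.004]
 mid [0.485 0.347 0.057]
```

View pics/crop2.png

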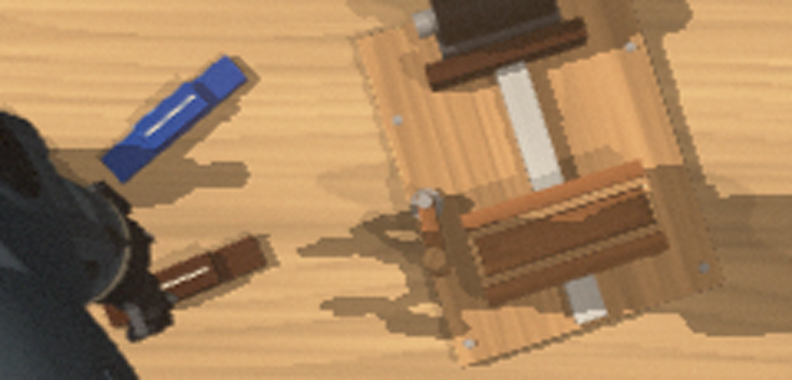

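The tool (crop 150,290) stands over the dark bridge's middle, and motion tracks to about a millimetre. I descend and grip.

Call:
apply_moves --increments '[[[-0.004,0,0.267,0,0,0],[-0.004,0,0.267,0,0,0],[-0.004,0,0.267,0,0,0],[-0.004,0,0.267,0,0,0],[-0.004,0,0.267,0,0,0],[-0.004,0,0.267,0,0,0],[-0.004,0,0.267,0,0,0],[-0.004,0,0.267,0,0,0],[0,0,0,0,0,0],[0,0,0,0,0,0]]]'

```text
time: 3.48
position: [0.4855, 0.3444, 0.0141]
orientation: [[-0.381, 0.925, -0.001], [0.925, 0.381, -0.001], [-0.0, -0.001, -1.0]]
wrist_force: [0.3, 0.1, 0.9]
width: 0.601
grip_force: 0.0
```

Call:
apply_moves --increments '[[[0,0,0,0,0,0],[0,0,0,0,0,0],[0,0,0,0,0,0],[0,0,0,0,0,0],[0,0,0,0,0,0],[0,0,0,0,0,0],[0,0,0,0,0,0],[0,0,0,0,0,0],[0,0,0,0,0,0],[0,0,0,0,0,0]]]' --hand 1 --squeeze 30

```text
time: 4.32
position: [0.4863, 0.3451, 0.0155]
orientation: [[-0.381, 0.925, 0.001], [0.925, 0.381, 0.001], [0.0, 0.001, -1.0]]
wrist_force: [-0.1, -0.0, 7.2]
width: 0.365
grip_force: 30.5
```

Call:
apply_moves --increments '[[[0,0,-0.3,0,0,0],[0,0,-0.3,0,0,0],[0,0,-0.3,0,0,0],[0,0,-0.3,0,0,0],[0,0,-0.3,0,0,0],[0,0,-0.3,0,0,0],[0,0,-0.3,0,0,0],[0,0,-0.3,0,0,0],[0,0,-0.3,0,0,0],[0,0,0,0,0,0]]]'

```text
time: 5.15
position: [0.4867, 0.3454, 0.125]
orientation: [[-0.381, 0.925, 0.003], [0.925, 0.381, 0.002], [0.001, 0.003, -1.0]]
wrist_force: [-0.4, 0.2, -1.3]
width: 0.365
grip_force: 30.0
```

Run:
```python
from pl import *
s=arm.get_state();print(s["position"],s["width"],s["grip_force"],s["orientation"][:,0])
print("jig x yaw target 108.8"); plan(.5318,-.0242,.135,108.8,20)
p,K,T,c=cam("scene"); save("sc1.png",p); np.savez("sc1.npz",p=p,K=K,T=T)
u,v=proj(K,T,s["position"]).astype(int);print(u,v)
save("crop3.png",cv2.resize(p[max(0,v-70):v+70,max(0,u-90):u+90],None,fx=4,fy=4,interpolation=cv2.INTER_CUBIC))
```

```text
[0.48665999 0.3454005  0.12496564] 0.3653595594426127 29.979560673236847 [-3.80913349e-01  9.24610486e-01  6.85661811e-04]
jig x yaw target 108.8
row [-0.452 -0.11  -0.013  0.002 -0.     0.036]
 mid [0.512 0.161 0.13 ]
300 272
```

View pics/crop3.png

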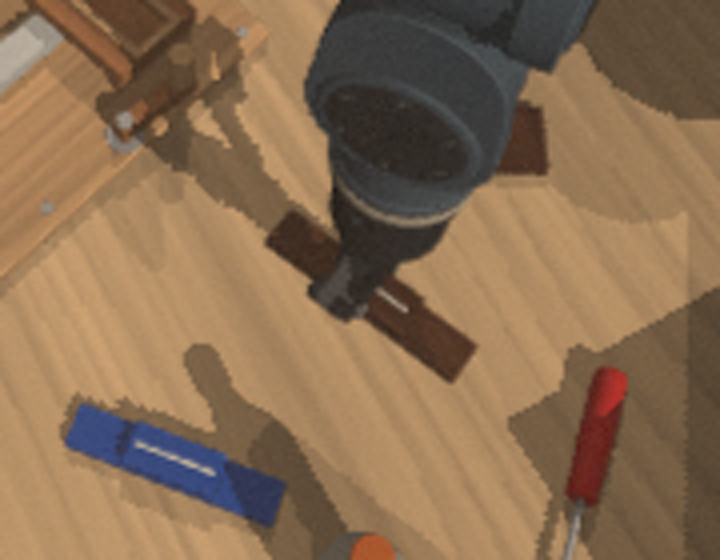

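The blank is held level, with its ends at crop (278,226) and (465,365). I check its offset along its length from these ends, then carry it over.

Run:
```python
from pl import *
d=np.load("sc1.npz");K,T=d["K"],d["T"]
s=arm.get_state();R=s["orientation"];t=s["position"]
for q in[(290,210),(265,243),(477,347),(452,382)]:
    u,v=(q[0]+.5)/4+209.5,(q[1]+.5)/4+201.5
    w=onz(K,T,u,v,.1195); print(np.round(w,4),np.round(R.T@(w-t),4))
```

```text
[0.5036 0.2713 0.1195] [-0.0749 -0.0122  0.004 ]
[0.5322 0.2853 0.1195] [-0.0728  0.0196  0.0041]
[0.4405 0.4176 0.1195] [ 0.0844 -0.0148  0.0041]
[0.4692 0.4301 0.1195] [0.085  0.0164 0.0042]
```

Call:
apply_moves --increments '[[[-0.45,-0.11,-0.013,0,0,0.036],[-0.45,-0.11,-0.013,0,0,0.036],[-0.45,-0.11,-0.013,0,0,0.036],[-0.45,-0.11,-0.013,0,0,0.036],[-0.45,-0.11,-0.013,0,0,0.036],[-0.45,-0.11,-0.013,0,0,0.036],[-0.45,-0.11,-0.013,0,0,0.036],[-0.45,-0.11,-0.013,0,0,0.036],[-0.45,-0.11,-0.013,0,0,0.036],[-0.45,-0.11,-0.013,0,0,0.036]]]'

```text
time: 6.03
position: [0.5107, 0.1602, 0.1269]
orientation: [[-0.352, 0.936, -0.001], [0.936, 0.352, -0.0], [0.0, -0.001, -1.0]]
wrist_force: [0.2, -0.2, -0.7]
width: 0.367
grip_force: 30.0
```

Call:
apply_moves --increments '[[[-0.45,-0.11,-0.013,0,0,0.036],[-0.45,-0.11,-0.013,0,0,0.036],[-0.45,-0.11,-0.013,0,0,0.036],[-0.45,-0.11,-0.013,0,0,0.036],[-0.45,-0.11,-0.013,0,0,0.036],[-0.45,-0.11,-0.013,0,0,0.036],[-0.45,-0.11,-0.013,0,0,0.036],[-0.45,-0.11,-0.013,0,0,0.036],[-0.4,-0.1,-0.013,0,0,0.036],[0,0,0,0,0,0]]]'

```text
time: 6.87
position: [0.5284, -0.005, 0.1317]
orientation: [[-0.323, 0.946, -0.001], [0.946, 0.323, -0.001], [-0.0, -0.001, -1.0]]
wrist_force: [0.2, 0.7, -1.6]
width: 0.364
grip_force: 30.0
```

Run:
```python
from pl import *
s=arm.get_state();print(s["position"],s["orientation"][:,0],s["width"])
p,K,T,c=cam("scene"); np.savez("sc2.npz",p=p,K=K,T=T)
a,K2,T2,c=cam("top"); np.savez("top2.npz",p=a,K=K2,T=T2)
A=cv2.resize(p[165:255,185:285],(400,360),interpolation=cv2.INTER_CUBIC)
B=cv2.resize(a[115:205,215:315],(400,360),interpolation=cv2.INTER_CUBIC)
save("crop4.png",np.hstack([A,B]))
```

```text
[ 0.52836759 -0.00496691  0.13167112] [-3.22848435e-01  9.46450602e-01 -3.82193396e-04] 0.36367388492328373
```

View pics/crop4.png

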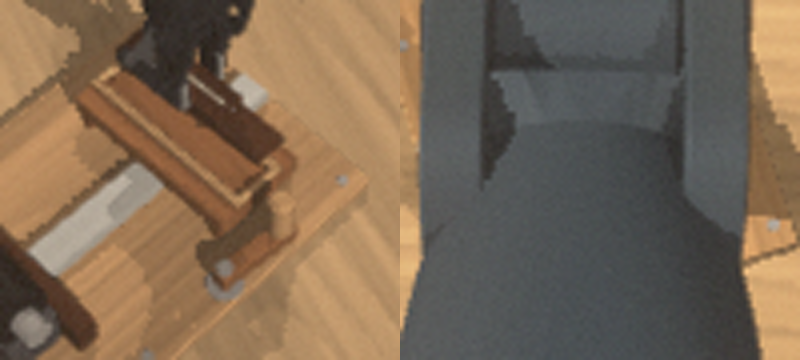

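Run:
```python
from pl import *
L=lambda n:np.load(n+".npz")["p"]
def c(n,x,y): return cv2.resize(L(n)[y:y+50,x:x+66],(396,300),interpolation=cv2.INTER_CUBIC)
save("crop5.png",np.vstack([np.hstack([c("scene0",198,170),c("sc2",198,170)]),np.hstack([c("top0",235,138),c("sc1",269,250)])]))
```

```text
(no output)
```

View pics/crop5.png

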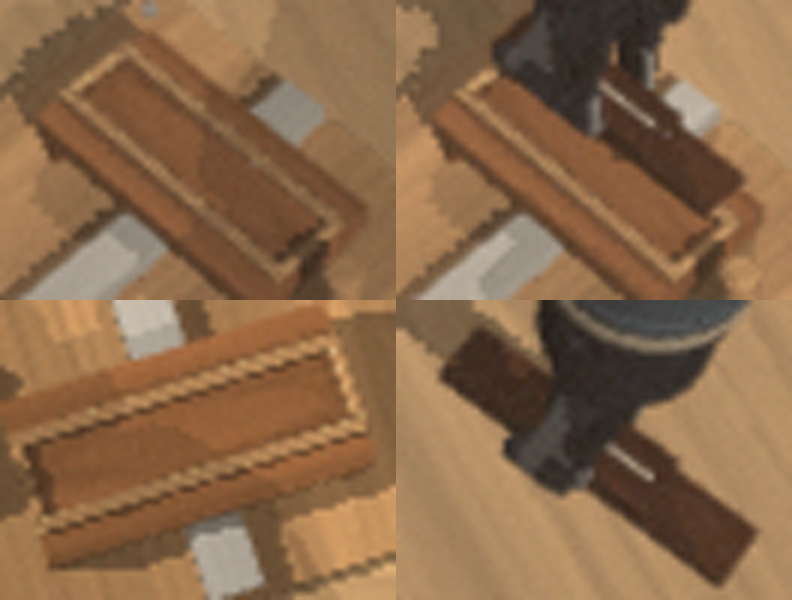

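Run:
```python
from pl import *
def W(n,x0,y0,pts,z):
    d=np.load(n+".npz"); return np.array([onz(d["K"],d["T"],(u+.5)/6+x0-.5,(v+.5)/6+y0-.5,zz) for (u,v),zz in zip(pts,z)])
for n,x0,y0,pts in[("scene0",198,170,[(287,280),(60,93),(125,47),(342,222)]),("top0",235,138,[(18,137),(332,38),(368,128),(40,228)])]:
    w=W(n,x0,y0,pts,[.055]*4); print(n,w.mean(0), np.round(w,4)[:,:2].tolist(),"yaw",np.degrees(np.arctan2(*(w[0]+w[3]-w[1]-w[2])[[1,0]]))-90)
R=down(112.4);t=np.array([.4867,.3454,.125])
w=W("sc1",269,250,[(44,75),(82,25),(361,230),(324,287)],[.1095,.1195,.1145,.1095]); print(np.round((w-t)@R,4),((w-t)@R).mean(0))
```

```text
scene0 [ 0.53204419 -0.01903937  0.055     ] [[0.5244, 0.0752], [0.5853, -0.0967], [0.5381, -0.1102], [0.4804, 0.0556]] yaw 19.353492404861456
top0 [ 0.53290374 -0.02427382  0.055     ] [[0.5294, 0.0645], [0.5833, -0.0975], [0.5366, -0.1164], [0.4824, 0.0523]] yaw 18.113511631863346
[[-0.0756  0.0145  0.0155]
 [-0.0754 -0.0137  0.0055]
 [ 0.083  -0.0181  0.0105]
 [ 0.0846  0.0129  0.0155]] [ 0.00416524 -0.00111838  0.01175   ]
```

Run:
```python
from m import *
a=np.radians(18.8);R=np.array([[np.cos(a),-np.sin(a)],[np.sin(a),np.cos(a)]])
for l,r in[((509,162),(543,152)),((552,300),(585,295)),((593,412),(627,402)),((606,462),(640,450))]:
    w=[onz(K,T,*f(*q),.029)[:2] for q in(l,r)]
    c=(w[0]+w[1])/2; print(np.round(w,4).tolist(), "offset from c=(.5322,-.021):",np.round(R.T@(c-[.5322,-.021]),4))
d=np.load("scene0.npz");K2,T2=d["K"],d["T"]
# scene: rail corners visible near rear of carriage (panel px)
for q in[(285,78),(325,108),(292,143),(250,110),(130,215),(165,245),(20,298),(62,298)]:
    w=onz(K2,T2,(q[0]+.5)/6+197.5,(q[1]+.5)/6+169.5,.029)[:2]; print(q,np.round(R.T@(w-[.5322,-.021]),4))
```

```text
[[0.6918, 0.0446], [0.7006, 0.0168]] offset from c=(.5322,-.021): [ 0.1719 -0.0039]
[[0.5778, 0.0077], [0.5823, -0.0192]] offset from c=(.5322,-.021): [ 0.0503 -0.001 ]
[[0.4866, -0.0268], [0.4951, -0.0543]] offset from c=(.5322,-.021): [-0.0455 -0.0052]
[[0.4461, -0.0378], [0.4562, -0.0652]] offset from c=(.5322,-.021): [-0.0865 -0.0028]
(285, 78) [-0.0861 -0.0167]
(325, 108) [-0.087   0.0157]
(292, 143) [-0.0555  0.0193]
(250, 110) [-0.055 -0.015]
(130, 215) [ 0.0446 -0.012 ]
(165, 245) [0.0445 0.0169]
(20, 298) [ 0.1245 -0.0157]
(62, 298) [0.1083 0.001 ]
```

Run:
```python
from pl import *
plan(.5335,-.0248,.073,108.8,8)
```

```text
row [-0.07  -0.006  0.184 -0.001 -0.001  0.003]
 mid [ 0.531 -0.014  0.102]
```

Call:
apply_moves --increments '[[[-0.14,-0.012,0,0,0,0.003],[-0.14,-0.012,0,0,0,0.003],[-0.14,-0.012,0,0,0,0.003],[-0.14,-0.012,0,0,0,0.003],[0,0,0.36,0,0,0],[0,0,0.36,0,0,0],[0,0,0.36,0,0,0],[0,0,0.36,0,0,0],[0,0,0,0,0,0],[0,0,0,0,0,0]]]'

```text
time: 7.8
position: [0.5337, -0.0245, 0.0747]
orientation: [[-0.324, 0.946, -0.001], [0.946, 0.324, 0.0], [0.0, -0.001, -1.0]]
wrist_force: [0.7, -0.4, 0.0]
width: 0.364
grip_force: 29.9
```

Run:
```python
from pl import *
plan(.5335,-.0248,.067,108.8,1)
```

```text
row [-0.004 -0.007  0.194 -0.013 -0.005  0.021]
 mid [ 0.534 -0.025  0.075]
```

Slow descent to about 0.067, watching the force.

Call:
apply_moves --increments '[[[0,0,0.03,0,0,0],[0,0,0.03,0,0,0],[0,0,0.03,0,0,0],[0,0,0.03,0,0,0],[0,0,0.03,0,0,0],[0,0,0.03,0,0,0],[0,0,0,0,0,0],[0,0,0,0,0,0],[0,0,0,0,0,0],[0,0,0,0,0,0]]]'

```text
time: 8.63
position: [0.5341, -0.0244, 0.0678]
orientation: [[-0.324, 0.946, -0.0], [0.946, 0.324, -0.0], [-0.0, -0.0, -1.0]]
wrist_force: [0.1, 1.2, -1.4]
width: 0.365
grip_force: 29.9
```

Call:
apply_moves --increments '[[[0,0,0.02,0,0,0],[0,0,0.02,0,0,0],[0,0,0.02,0,0,0],[0,0,0.02,0,0,0],[0,0,0,0,0,0],[0,0,0,0,0,0],[0,0,0,0,0,0],[0,0,0,0,0,0],[0,0,0,0,0,0],[0,0,0,0,0,0]]]'

```text
time: 9.47
position: [0.5341, -0.0244, 0.0645]
orientation: [[-0.324, 0.946, -0.0], [0.946, 0.324, -0.0], [-0.0, -0.0, -1.0]]
wrist_force: [-0.5, 0.5, -0.9]
width: 0.365
grip_force: 30.0
```

Call:
apply_moves --increments '[[[0,0,0.02,0,0,0],[0,0,0.02,0,0,0],[0,0,0,0,0,0],[0,0,0,0,0,0],[0,0,0,0,0,0],[0,0,0,0,0,0],[0,0,0,0,0,0],[0,0,0,0,0,0],[0,0,0,0,0,0],[0,0,0,0,0,0]]]'

```text
time: 10.3
position: [0.5342, -0.0244, 0.0643]
orientation: [[-0.324, 0.946, 0.001], [0.946, 0.324, -0.0], [-0.0, 0.001, -1.0]]
wrist_force: [-10.8, 0.7, 25.7]
width: 0.364
grip_force: 33.0
```

Seated at the predicted height. I relieve the press, open the gripper and rise.

Call:
apply_moves --increments '[[[0,0,-0.02,0,0,0],[0,0,-0.015,0,0,0],[0,0,0,0,0,0],[0,0,0,0,0,0],[0,0,0,0,0,0],[0,0,0,0,0,0],[0,0,0,0,0,0],[0,0,0,0,0,0],[0,0,0,0,0,0],[0,0,0,0,0,0]]]'

```text
time: 11.13
position: [0.5342, -0.0244, 0.0644]
orientation: [[-0.324, 0.946, 0.0], [0.946, 0.324, -0.0], [-0.0, 0.0, -1.0]]
wrist_force: [-0.7, -0.7, 5.0]
width: 0.366
grip_force: 30.6
```

Call:
apply_moves --increments '[[[0,0,0,0,0,0],[0,0,0,0,0,0],[0,0,0,0,0,0],[0,0,0,0,0,0],[0,0,-0.1,0,0,0],[0,0,-0.3,0,0,0],[0,0,-0.5,0,0,0],[0,0,-0.5,0,0,0],[0,0,-0.5,0,0,0],[0,0,-0.5,0,0,0]]]' --hand 0.4

```text
time: 11.97
position: [0.5339, -0.0244, 0.1616]
orientation: [[-0.324, 0.946, 0.0], [0.946, 0.324, -0.0], [-0.0, 0.0, -1.0]]
wrist_force: [0.6, 0.7, 0.5]
width: 0.598
grip_force: 0.0
```

Run:
```python
from pl import *
s=arm.get_state();print(s["position"],s["width"],s["grip_force"])
p,K,T,c=cam("scene"); np.savez("sc3.npz",p=p,K=K,T=T)
save("crop6.png",cv2.resize(p[160:235,190:290],(800,600),interpolation=cv2.INTER_CUBIC))
print(j2w(-150,-1)); x,y=j2w(-155,-1); plan(x,y,.145,108.8,10)
```

```text
[ 0.53392161 -0.02438392  0.16160873] 0.5980045306676132 0.0
[ 0.44792488 -0.0561865 ]
row [-0.004 -0.245  0.05   0.005  0.002  0.002]
 mid [ 0.489 -0.041  0.155]
```

View pics/crop6.png

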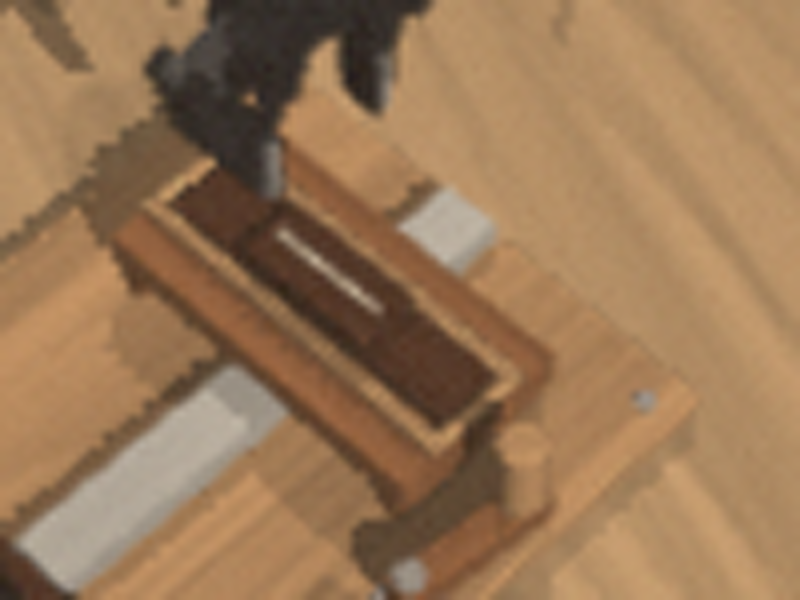

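The blank sits flush within the strips, from (225,170) to (470,400). Next I shut the gripper and move behind the push face.

```bash
sed -i 's/^JT=.*/JT=np.array([.5884,-.0031])/' pl.py
python3 - <<'E'
from pl import *
x,y=j2w(-155,0); q,Q=plan(x,y,.15,108.8,10); plan(x,y,.043,108.8,10,q,Q)
E
```

```text
row [ 0.008 -0.245  0.038  0.005  0.002  0.002]
 mid [ 0.489 -0.039  0.158]
row [ 0.    -0.     0.268  0.    -0.    -0.   ]
 mid [ 0.442 -0.053  0.097]
```

Call:
apply_moves --increments '[[[0.008,-0.245,0.038,0,0,0],[0.008,-0.245,0.038,0,0,0],[0.008,-0.245,0.038,0,0,0],[0.008,-0.245,0.038,0,0,0],[0.008,-0.245,0.038,0,0,0],[0.008,-0.245,0.038,0,0,0],[0.008,-0.245,0.038,0,0,0],[0.008,-0.245,0.038,0,0,0],[0.008,-0.245,0.038,0,0,0],[0.008,-0.245,0.038,0,0,0]]]' --hand 1

```text
time: 12.85
position: [0.4396, -0.0533, 0.1451]
orientation: [[-0.324, 0.946, 0.0], [0.946, 0.324, -0.0], [-0.0, 0.0, -1.0]]
wrist_force: [-0.4, 0.2, 0.6]
width: -0.004
grip_force: 0.0
```

Call:
apply_moves --increments '[[[0,0,0.3,0,0,0],[0,0,0.3,0,0,0],[0,0,0.3,0,0,0],[0,0,0.3,0,0,0],[0,0,0.3,0,0,0],[0,0,0.3,0,0,0],[0,0,0.3,0,0,0],[0,0,0.3,0,0,0],[0,0,0.27,0,0,0],[0,0,0,0,0,0]]]'

```text
time: 13.68
position: [0.4388, -0.0531, 0.0368]
orientation: [[-0.324, 0.946, -0.003], [0.946, 0.324, 0.0], [0.001, -0.002, -1.0]]
wrist_force: [-0.4, 0.8, -0.3]
width: 0.003
grip_force: 0.0
```

Run:
```python
from pl import *
s=arm.get_state();p=s["position"];print(p,s["width"],"jig",JM.T@(p[:2]-JT))
x,y=j2w(10,0); plan(x,y,.043,108.8,33)
```

```text
[ 0.4388039  -0.05311923  0.03677711] 0.0027196913441589333 jig [-0.15773452  0.00085902]
row [-0.001  0.127 -0.005 -0.001 -0.     0.001]
 mid [ 0.516 -0.027  0.04 ]
```

Call:
apply_moves --increments '[[[0,0,-0.16,0,0,0],[0,0.1,0,0,0,0],[0,0.15,0,0,0,0],[0,0.15,0,0,0,0],[0,0.15,0,0,0,0],[0,0.15,0,0,0,0],[0,0.12,0,0,0,0],[0,0.12,0,0,0,0],[0,0.12,0,0,0,0],[0,0.12,0,0,0,0]]]'

```text
time: 14.52
position: [0.4844, -0.0378, 0.0445]
orientation: [[-0.324, 0.946, -0.002], [0.946, 0.324, -0.0], [0.0, -0.002, -1.0]]
wrist_force: [-6.8, -2.4, 5.7]
width: -0.0
grip_force: 3.7
```

Call:
apply_moves --increments '[[[0,0.12,0,0,0,0],[0,0.12,0,0,0,0],[0,0.12,0,0,0,0],[0,0.12,0,0,0,0],[0,0.12,0,0,0,0],[0,0.12,0,0,0,0],[0,0.12,0,0,0,0],[0,0.12,0,0,0,0],[0,0.12,0,0,0,0],[0,0.12,0,0,0,0]]]'

```text
time: 15.35
position: [0.5298, -0.0223, 0.0445]
orientation: [[-0.324, 0.946, -0.002], [0.946, 0.324, -0.0], [0.0, -0.002, -1.0]]
wrist_force: [-7.5, -3.0, 5.4]
width: -0.003
grip_force: 3.6
```

Call:
apply_moves --increments '[[[0,0.12,0,0,0,0],[0,0.12,0,0,0,0],[0,0.12,0,0,0,0],[0,0.12,0,0,0,0],[0,0.12,0,0,0,0],[0,0.12,0,0,0,0],[0,0.12,0,0,0,0],[0,0.12,0,0,0,0],[0,0.12,0,0,0,0],[0,0.1,0,0,0,0]]]'

```text
time: 16.18
position: [0.5745, -0.007, 0.0445]
orientation: [[-0.324, 0.946, -0.002], [0.946, 0.324, -0.0], [0.0, -0.002, -1.0]]
wrist_force: [-6.8, -2.1, 4.7]
width: -0.001
grip_force: 3.6
```

Call:
apply_moves --increments '[[[0,0.08,0,0,0,0],[0,0.07,0,0,0,0],[0,0.06,0,0,0,0],[0,0.05,0,0,0,0],[0,0.05,0,0,0,0],[0,0.04,0,0,0,0],[0,0.04,0,0,0,0],[0,0.03,0,0,0,0],[0,0.03,0,0,0,0],[0,0.02,0,0,0,0]]]'

```text
time: 17.02
position: [0.5921, -0.001, 0.0445]
orientation: [[-0.324, 0.946, -0.002], [0.946, 0.324, -0.001], [0.0, -0.002, -1.0]]
wrist_force: [-7.0, -1.7, 4.4]
width: 0.001
grip_force: 3.7
```

Call:
apply_moves --increments '[[[0,0.02,0,0,0,0],[0,0.02,0,0,0,0],[0,0.02,0,0,0,0],[0,0.02,0,0,0,0],[0,0.02,0,0,0,0],[0,0.02,0,0,0,0],[0,0,0,0,0,0],[0,0,0,0,0,0],[0,0,0,0,0,0],[0,0,0,0,0,0]]]'

```text
time: 17.85
position: [0.5967, 0.0005, 0.0445]
orientation: [[-0.324, 0.946, -0.002], [0.946, 0.324, -0.0], [0.0, -0.002, -1.0]]
wrist_force: [-5.4, -1.3, 4.9]
width: 0.001
grip_force: 3.2
```

Call:
apply_moves --increments '[[[0,0.02,0,0,0,0],[0,0.02,0,0,0,0],[0,0.02,0,0,0,0],[0,0.02,0,0,0,0],[0,0,0,0,0,0],[0,0,0,0,0,0],[0,0,0,0,0,0],[0,0,0,0,0,0],[0,0,0,0,0,0],[0,0,0,0,0,0]]]'

```text
time: 18.68
position: [0.5985, 0.0012, 0.0443]
orientation: [[-0.324, 0.946, -0.004], [0.946, 0.324, -0.001], [0.0, -0.004, -1.0]]
wrist_force: [-14.0, -4.7, 10.2]
width: -0.001
grip_force: 7.6
```

Call:
apply_moves --increments '[[[0,0.02,0,0,0,0],[0,0.01,0,0,0,0],[0,0,0,0,0,0],[0,0,0,0,0,0],[0,0,0,0,0,0],[0,0,0,0,0,0],[0,0,0,0,0,0],[0,0,0,0,0,0],[0,0,0,0,0,0],[0,0,0,0,0,0]]]'

```text
time: 19.52
position: [0.5988, 0.0012, 0.0443]
orientation: [[-0.323, 0.946, -0.005], [0.946, 0.323, -0.002], [-0.0, -0.006, -1.0]]
wrist_force: [-18.8, -8.7, 14.8]
width: -0.001
grip_force: 11.1
```

Hard stop reached: force rises with no motion, and the TCP is at jig x of about 11, as expected. I back off and plan the latch move.

Run:
```python
from pl import *
d=np.load("sc3.npz"); w=onz(d["K"],d["T"],190+525.5/8-.5,160+440.5/8-.5,.081); print("knob",1000*JM.T@(w[:2]-JT))
s=arm.get_state();p,R=s["position"],s["orientation"]
b=p+R@[0,-.02,-.11]
def pos(phi,r=58): f=np.radians(phi); return j2w(11-r*np.cos(f),118-r*np.sin(f))
x,y=pos(-36); q,Q=plan(x,y,.152,108.8-36,18,b,R)
q,Q=plan(x,y,.062,108.8-36,9,q,Q)
x,y=pos(62); q,Q=plan(x,y,.062,108.8+62,40,q,Q)
```

```text
knob [-50.75990555 123.84278727]
row [ 0.193 -0.1    0.004 -0.003  0.001  0.401]
 mid [0.532 0.056 0.153]
row [ 0.    0.    0.25 -0.   -0.    0.  ]
 mid [0.505 0.129 0.112]
row [-0.062  0.001  0.     0.     0.    -0.49 ]
 mid [0.511 0.082 0.062]
```

Call:
apply_moves --increments '[[[0,-0.2,0,0,0,0],[0,-0.3,0,0,0,0],[0,0,-0.3,0,0,0],[0,0,-0.4,0,0,0],[0,0,-0.5,0,0,0],[0,0,-0.5,0,0,0],[0,0,-0.5,0,0,0],[0,0,-0.5,0,0,0],[0,0,0,0,0,0],[0,0,0,0,0,0]]]'

```text
time: 20.35
position: [0.5833, -0.0043, 0.1535]
orientation: [[-0.324, 0.946, 0.002], [0.946, 0.324, 0.0], [-0.001, 0.002, -1.0]]
wrist_force: [-0.6, 0.1, -1.1]
width: 0.002
grip_force: 0.0
```

Run:
```python
from pl import *
def pos(phi,r=58): f=np.radians(phi); return j2w(11-r*np.cos(f),118-r*np.sin(f))
x,y=pos(-36); q,Q=plan(x,y,.152,108.8-36,18)
p,K,T,c=cam("scene"); np.savez("sc4.npz",p=p,K=K,T=T)
a,K2,T2,c=cam("top"); np.savez("top4.npz",p=a,K=K2,T=T2)
save("crop7.png",cv2.resize(p[160:270,160:290],(700,592),interpolation=cv2.INTER_CUBIC))
```

```text
row [ 0.192 -0.104  0.002  0.001 -0.     0.401]
 mid [0.534 0.056 0.153]
```

View pics/crop7.png

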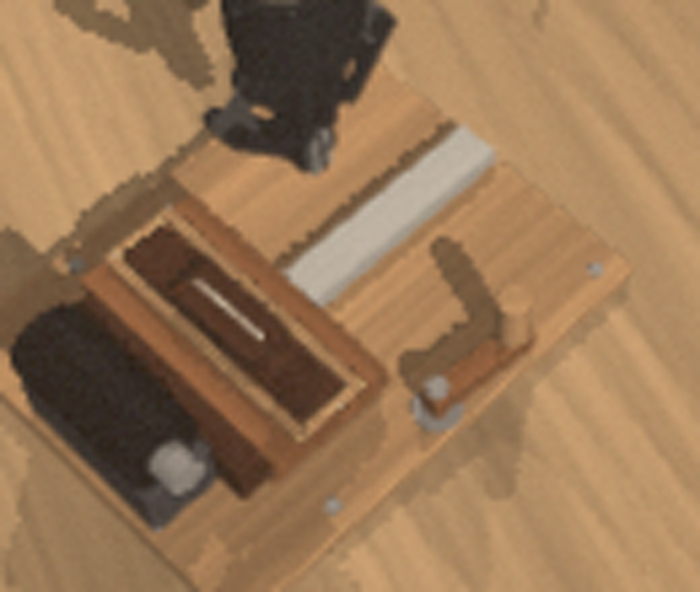

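The carriage is home against the stop with the blank in place, and the latch knob is at crop (515,310), still open. I move behind the knob.

Call:
apply_moves --increments '[[[0.192,-0.104,0,0,0,0.4],[0.192,-0.104,0,0,0,0.4],[0.192,-0.104,0,0,0,0.4],[0.192,-0.104,0,0,0,0.4],[0.192,-0.104,0,0,0,0.4],[0.192,-0.104,0,0,0,0.4],[0.192,-0.104,0,0,0,0.4],[0.192,-0.104,0,0,0,0.4],[0.192,-0.104,0,0,0,0.4],[0.192,-0.104,0,0,0,0.4]]]'

```text
time: 21.28
position: [0.5278, 0.064, 0.1516]
orientation: [[0.021, 1.0, -0.002], [1.0, -0.021, -0.0], [-0.0, -0.002, -1.0]]
wrist_force: [-0.3, -1.0, -1.4]
width: 0.001
grip_force: 0.0
```

Call:
apply_moves --increments '[[[0.192,-0.104,0,0,0,0.4],[0.192,-0.104,0,0,0,0.4],[0.192,-0.104,0,0,0,0.4],[0.192,-0.104,0,0,0,0.4],[0.192,-0.104,0,0,0,0.4],[0.192,-0.104,0,0,0,0.4],[0.192,-0.104,0,0,0,0.4],[0.192,-0.104,0,0,0,0.4],[0,0,0,0,0,0],[0,0,0,0,0,0]]]'

```text
time: 22.12
position: [0.504, 0.1291, 0.152]
orientation: [[0.292, 0.956, -0.001], [0.956, -0.292, -0.0], [-0.001, -0.001, -1.0]]
wrist_force: [-0.4, -0.2, 0.2]
width: -0.002
grip_force: 0.0
```

Run:
```python
from pl import *
def pos(phi,r=58): f=np.radians(phi); return j2w(11-r*np.cos(f),118-r*np.sin(f))
x,y=pos(-36); print(x,y,arm.get_state()["position"]); plan(x,y,.062,108.8-36,9)
```

```text
0.5053796448209764 0.12930060224374249 [0.50399071 0.12908425 0.15195064]
row [ 0.002  0.004  0.25  -0.001  0.001  0.005]
 mid [0.505 0.129 0.112]
```

Call:
apply_moves --increments '[[[0,0,0.25,0,0,0],[0,0,0.25,0,0,0],[0,0,0.25,0,0,0],[0,0,0.25,0,0,0],[0,0,0.25,0,0,0],[0,0,0.25,0,0,0],[0,0,0.25,0,0,0],[0,0,0.25,0,0,0],[0,0,0.25,0,0,0],[0,0,0,0,0,0]]]'

```text
time: 22.95
position: [0.5034, 0.1288, 0.0606]
orientation: [[0.294, 0.956, -0.003], [0.956, -0.294, -0.001], [-0.001, -0.002, -1.0]]
wrist_force: [-0.4, -0.5, -0.1]
width: -0.0
grip_force: 0.0
```

Call:
apply_moves --increments '[[[-0.062,0.001,0,0,0,-0.49],[-0.062,0.001,0,0,0,-0.49],[-0.062,0.001,0,0,0,-0.49],[-0.062,0.001,0,0,0,-0.49],[-0.062,0.001,0,0,0,-0.49],[-0.062,0.001,0,0,0,-0.49],[-0.062,0.001,0,0,0,-0.49],[-0.062,0.001,0,0,0,-0.49],[-0.062,0.001,0,0,0,-0.49],[-0.062,0.001,0,0,0,-0.49]]]'

```text
time: 23.78
position: [0.5023, 0.1046, 0.063]
orientation: [[-0.131, 0.991, 0.0], [0.991, 0.131, 0.0], [0.0, 0.0, -1.0]]
wrist_force: [-0.7, 0.6, -0.1]
width: 0.004
grip_force: 0.7
```

Run:
```python
from pl import *
def pos(phi,r=58): f=np.radians(phi); return j2w(11-r*np.cos(f),118-r*np.sin(f))
s=arm.get_state();v=JM.T@(s["position"][:2]-JT)*1000-[11,118];print(v,np.hypot(*v),"phi",np.degrees(np.arctan2(-v[1],-v[0])),s["position"][2])
x,y=pos(62); plan(x,y,.062,108.8+62,30)
```

```text
[-57.76435324  11.73390912] 58.944084766280945 phi -11.482491334495863 0.06295548211605548
row [-0.062  0.002  0.001  0.    -0.    -0.488]
 mid [0.519 0.072 0.062]
```

Call:
apply_moves --increments '[[[-0.062,0.002,0,0,0,-0.49],[-0.062,0.002,0,0,0,-0.49],[-0.062,0.002,0,0,0,-0.49],[-0.062,0.002,0,0,0,-0.49],[-0.062,0.002,0,0,0,-0.49],[-0.062,0.002,0,0,0,-0.49],[-0.062,0.002,0,0,0,-0.49],[-0.062,0.002,0,0,0,-0.49],[-0.062,0.002,0,0,0,-0.49],[-0.062,0.002,0,0,0,-0.49]]]'

```text
time: 24.62
position: [0.5107, 0.0814, 0.0629]
orientation: [[-0.53, 0.848, -0.0], [0.848, 0.53, 0.0], [0.0, -0.0, -1.0]]
wrist_force: [-1.9, 0.5, -0.1]
width: -0.004
grip_force: 0.7
```

Call:
apply_moves --increments '[[[-0.062,0.002,0,0,0,-0.49],[-0.062,0.002,0,0,0,-0.49],[-0.062,0.002,0,0,0,-0.49],[-0.062,0.002,0,0,0,-0.49],[-0.062,0.002,0,0,0,-0.49],[-0.062,0.002,0,0,0,-0.49],[-0.062,0.002,0,0,0,-0.49],[-0.062,0.002,0,0,0,-0.49],[-0.062,0.002,0,0,0,-0.49],[-0.062,0.002,0,0,0,-0.49]]]'

```text
time: 25.45
position: [0.5281, 0.0639, 0.0629]
orientation: [[-0.834, 0.551, -0.0], [0.551, 0.834, -0.0], [0.0, -0.0, -1.0]]
wrist_force: [-1.9, 0.3, -0.2]
width: -0.003
grip_force: 0.7
```

Run:
```python
from pl import *
def pos(phi,r=58): f=np.radians(phi); return j2w(11-r*np.cos(f),118-r*np.sin(f))
s=arm.get_state();v=JM.T@(s["position"][:2]-JT)*1000-[11,118];print(v,np.hypot(*v),"phi",np.degrees(np.arctan2(-v[1],-v[0])),s["position"][2])
x,y=pos(63); plan(x,y,.062,108.8+63,10)
```

```text
[-46.5350596  -35.14546717] 58.315655148215036 phi 37.061819738908895 0.06285152578749285
row [-0.066  0.002  0.002 -0.    -0.    -0.505]
 mid [0.54  0.058 0.062]
```

Call:
apply_moves --increments '[[[-0.065,0.002,0,0,0,-0.5],[-0.065,0.002,0,0,0,-0.5],[-0.065,0.002,0,0,0,-0.5],[-0.065,0.002,0,0,0,-0.5],[-0.065,0.002,0,0,0,-0.5],[-0.065,0.002,0,0,0,-0.5],[-0.065,0.002,0,0,0,-0.5],[-0.065,0.002,0,0,0,-0.5],[-0.065,0.002,0,0,0,-0.5],[-0.065,0.002,0,0,0,-0.5]]]'

```text
time: 26.28
position: [0.5523, 0.0548, 0.0628]
orientation: [[-0.989, 0.147, -0.0], [0.147, 0.989, -0.0], [0.0, -0.0, -1.0]]
wrist_force: [-1.5, -1.5, -0.3]
width: -0.002
grip_force: 0.7
```

Run:
```python
from pl import *
s=arm.get_state();v=JM.T@(s["position"][:2]-JT)*1000-[11,118];print(v,np.hypot(*v),"phi",np.degrees(np.arctan2(-v[1],-v[0])),s["position"][2])
```

```text
[-26.52552682 -51.5634338 ] 57.98613004901785 phi 62.77757108322153 0.06282371230805064
```

Call:
apply_moves --increments '[[[-0.02,0,0,0,0,-0.15],[-0.02,0,0,0,0,-0.15],[-0.02,0,0,0,0,-0.15],[-0.02,0,0,0,0,-0.15],[0,0,0,0,0,0],[0,0,0,0,0,0],[0,0,0,0,0,0],[0,0,0,0,0,0],[0,0,0,0,0,0],[0,0,0,0,0,0]]]'

```text
time: 27.12
position: [0.5555, 0.0545, 0.0628]
orientation: [[-0.995, 0.097, 0.0], [0.097, 0.995, 0.0], [-0.0, 0.0, -1.0]]
wrist_force: [-0.2, -0.3, -0.4]
width: 0.003
grip_force: 0.0
```

Call:
apply_moves --increments '[[[0.3,0,0,0,0,0],[0.3,0,0,0,0,0],[0,0,-0.5,0,0,0],[0,0,-0.7,0,0,0],[0,0,-0.7,0,0,0],[0.6,0,-0.5,0,0,0],[0.8,0,-0.3,0,0,0],[0.8,0,0,0,0,0],[0.6,0,0,0,0,0],[0,0,0,0,0,0]]]'

```text
time: 27.95
position: [0.4165, 0.0679, 0.1711]
orientation: [[-0.995, 0.097, -0.001], [0.097, 0.995, 0.0], [0.001, 0.0, -1.0]]
wrist_force: [1.2, -0.3, 1.1]
width: -0.002
grip_force: 0.0
```

Run:
```python
from pl import *
p,K,T,c=cam("scene")
save("crop8.png",cv2.resize(p[160:270,160:290],(700,592),interpolation=cv2.INTER_CUBIC))
```

```text
(no output)
```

View pics/crop8.png

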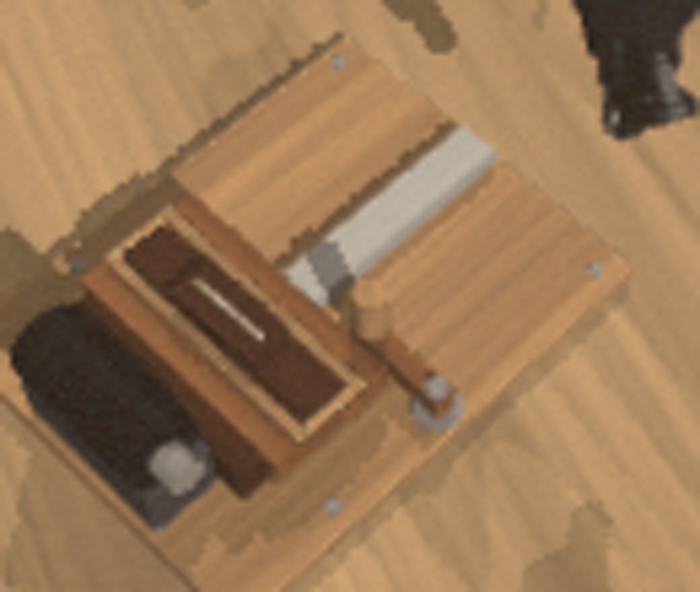

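The latch arm lies square behind the home carriage: knob at (370,300), pivot at (435,395), arm parallel to the rear face. The blank is seated and the arm is clear, so I hand the job in.

```bash
python3 -c "
from plant import order
print(order.job_done())"
```

```text
the job is handed in; nothing more can be done
None
```

The bridge blank lies flat in the recess, the carriage is home against the stop, and the latch is swung square behind it; I handed the job in at about 28 s, and no verdict came back.

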